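# Stretch the retractable ruler from crate edge to rest and lock it

## Task

Take the span from the jar crate to the ruler rest: pick up the retractable ruler, hook its end over the inside edge of the crate's loose end board, and back away against the spring until the case can be set down in the rest, squarely behind the rest's lip, with the end still hooked and the blade pulling on the board. Then press the lock button on top of the case fully down and leave the ruler there, still hooked, locked and stretched. Be gentle with the crate, so feel for its end board rather than push on it, and do not disturb the other things on the bench.

Things in the scene. Friction and masses are not known exactly. Their poses are not given: they have to be found in the camera images.
- ruler: retractable ruler: grey plastic case 90 mm long (x) x 44 wide (y) x 62 high (z), 0.36 kg, standing on its base. Origin: centre of the case's underside; x points forward, out of the mouth. A stiff telescoping steel blade, 18-22 mm wide, underside 20 mm above base level, comes out of the front face. Grip the case across its width from above, about 38 mm above its base.
- blade (a joint): how far the blade is drawn out, m: 0 = fully in (the hook plate's inner face is then 18 mm ahead of the case's front face, an open gap), at most 0.17. A spring draws it in with about 2.4 N at 0 and 3.5 N at 0.14.
- lock (a joint): the lock button: 0 = up, about 0.005 = pressed fully down, m (its foot then clamps the blade and goes no further). It moves down at about 4 to 5 N, and stays where it is left. If pressed too early the blade cannot be drawn out.
- lock_top (a point): centre of the top of the round lock button, 20 mm across, 9 mm proud of the case top (71 mm above the base), 18 mm ahead of the case's centre
- ruler_front (a point): bottom middle of the case's front face (45 mm ahead of the case's origin, at base level)
- hook (a point): bottom middle of the hook plate's inner face (towards the case), 2 mm above case base level. The hook plate, 26 mm wide and 3 mm thick, hangs 18 mm below the blade at its end
- crate: low wooden jar crate, fixed, 220 mm (x) x 224 mm (y), side walls 50 mm high, holding jars that stand 88 mm above the bench. Origin: centre of its underside; its -x end faces the rest and is closed by the loose end board. Behind (inside) the board there are 25 mm or more free before the first jars.
- rest: ruler rest, fixed: wooden block 130 mm (x) x 90 mm (y), flat top 23 mm above the bench, with a metal lip across its crate end. Origin: centre of the underside; x points at the crate's end board, parallel to the crate's x. Between rest and end board 80 to 145 mm are free.
- jar_a: jar with a metal lid, 62 mm dia, 82 mm high, bystander; origin underside
- jar_b: jar with a white lid, 62 mm dia, 82 mm high, bystander; origin underside
- can: tall can 66 mm dia, 100 mm high, bystander; origin underside
- jar_lid: loose jar lid 62 mm dia, 12 mm high, lying between crate and rest, bystander; origin underside
- pencil: carpenter's pencil 150 x 9 x 9 mm, bystander; origin underside middle
- tin: low tin 72 mm dia, 42 mm high, bystander; origin underside
- end_nominal (a point): middle of the NOMINAL top edge of the crate's end board (on the crate, 104 mm to -x, 42 mm up). The board is 12 mm thick along x, 198 mm wide, square to x, top 42 mm above the bench. The real board stands up to 18 mm either way along x from here: find it by feel or sight. It stays put under less than 50 N. Cross it within 30 mm of its middle.
- lip (a point): on the rest: middle of the lip's inner face at the level of the block's flat top (57 mm to +x of the rest's origin, 23 mm up). The lip is 8 mm thick, 6.5 mm high (top 29.5 mm above the bench). The case's front face bears on it, pulled by the spring; the blade passes over the lip and 1 mm above the end board's top.
There are look-alikes about, which are no part of the job. Leave any red look-alike of the ruler alone.

How it is judged:
By the outcome, as a careful person would: the job done as asked, in the order asked, and still so for the second after the job is handed in, with the robot touching nothing.
It also fails if it takes over 72 s, if anything falls off the work surface, if the arm or the gripper's body presses on something with over 40 N, if the wrist force passes 120 N, or if a joint passes its speed limit or range.

## Robot

A 6-joint arm with a two-finger parallel gripper is mounted at the origin on the work surface. World frame = base frame: x ahead of the robot, y to its left, z up, the work surface at z = 0. Lengths are in m, angles in rad, forces in N, time in s.
With the tool pointing down it reaches from about 0.3 to 0.875 m from the base axis. Payload 6.4 kg.
Tool frame: the origin (TCP) lies between the finger pads; the fingertips stand 8 mm ahead of it and the grasp point (between the pads) lies 11 mm behind it; z points along the fingers, x is the direction in which the jaws open and shut, and the axes are right-handed (so a half turn about z gives the same grasp; the last joint's range is limited). The gripper opens to 85 mm and grips with 20 to 120 N. Pads are 22 mm wide; open, the fingers measure 114 mm over their backs; the gripper's body (76 mm by 85 mm) begins 54 mm behind the grasp point. The pads swing forward as they close: fully open they stand 13 mm farther back than shut.
Start: joints at [-1.336, 0.181, 1.607, -0, 1.354, -0.206], TCP at [0.245, -0.52, 0.207] pointing down, gripper open.
Joint ranges: [-2.99, 2.99], [-0.89, 2.07], [0.3, 2.58], [-1.14, 4.28], [0, 2.63], [-3.12, 3.12]. Speed limits (rad/s): [2.57, 2.57, 3.01, 3.14, 3.14, 3.14].

## Interface

Orientations are given as a unit quaternion [w, x, y, z].
In Python, from cell import manip gives the robot as it stands. The module is installed in compiled form; this text tells all that it offers.
- The arm moves only by the tool send_rows, never from a script. Its argument "rows" is a list of rows, each a list of 3 entries, a list of its own where there are three numbers: the finger opening in mm, from 0 to 85.4, then the shift along the tool's x, y, z in mm, then the turn about the tool's z in degrees. In form: [[hand, [x, y, z], roll], ...]. A call has 1 to 12 rows; each row is the pose to reach, as a shift and turn from the pose commanded when the call began, along the tool's axes at that moment; what a row does not reach only later rows make up. A row lasts 1/12 s, in which the tool goes at most 41.7 mm and 7.16 degrees, less where a joint would pass 70% of its speed; a pose out of reach is approached as far as the arm can. A call with a gripper value outside its range is refused whole. The fingers move at their own pace and stop on an object; "grip_force" is the grip in N (left out, the last holds). Time passes only in rows, so rows that repeat a pose let the fingers close. It gives the time, the measured TCP pose, the force and the opening at its end, in the units of the state.
- manip.observe(): the state, without advancing time (a new reading comes with each control period).
- manip.read_camera(name): name is "scene" or "side" or "wrist"; returns a dict with "img" (400x640x3 uint8, red, green, blue), "K" (3x3 intrinsics, pixels), "cam_to_world" (4x4, takes a point from camera to world coordinates). Camera axes: x right, y up, looking along -z (the intrinsics and any distortion apply to the point x, -y, -z); pixel columns grow to the right and rows downward; lengths in m; the calibration is good to about 2 mm. A picture is of the moment at which its call begins. There is no depth.
- manip.close_job(): hands the job in, once; it reports no verdict.
The state is a dict: "clock": time; "joints": joint angles; "joint_velocities": joint speeds; "joint_torque": joint torques, N m; "eef_pos": TCP position; "tcp_rot": TCP orientation; "wrist_force": force on the tool from outside, world axes, zero at the start; "wrist_torque": the same for the moment, N m; "width": finger opening in m.
Only numpy, scipy, OpenCV 4.12 (cv2) and the standard library are available. Lean on these libraries where they do the work, as an engineer would, in place of code of your own. Each camera call takes 0.05 s, during which the arm holds its last target. There are 200 camera calls.

## Working session

There is one attempt and no reset: what is moved stays moved. The work goes in short steps, Python scripts to look and compute and a tool call to move; the robot and the scene stay as the last step left them, time stands still between calls to the robot, and variables do not carry over. Pictures are saved under pics/ and viewed, about 8 in all and at most 12, crops included, and the job is handed in when it is done.

Besides the shell and the picture viewer there is one more tool, called by a JSON object that holds its "name" and its "arguments", one argument or row to a line. send_rows: Moves the arm, as the interface text tells. Its arguments: {"type":"object","properties":{"rows":{"type":"array"},"grip_force":{"type":"number"}},"required":["rows"]}

```bash
mkdir -p pics; cat > h.py <<'E'
import numpy as np, cv2
from cell import manip
def snap(n,f):
    c=manip.read_camera(n); cv2.imwrite(f'pics/{f}.png',c['img'][:,:,::-1]); np.savez(f'pics/{f}.npz',K=c['K'],T=c['cam_to_world'],img=c['img']); return c
def ray(f,u,v):
    d=np.load(f'pics/{f}.npz'); K,T=d['K'],d['T']
    p=np.linalg.inv(K)@[u,v,1]; r=T[:3,:3]@[p[0],-p[1],-p[2]]; return T[:3,3],r
def at(f,u,v,z):
    o,r=ray(f,u,v); return o+r*(z-o[2])/r[2]
def proj(f,P):
    d=np.load(f'pics/{f}.npz'); K,T=d['K'],d['T']
    q=T[:3,:3].T@(np.array(P)-T[:3,3]); p=K@[q[0],-q[1],-q[2]]; return p[:2]/p[2]
def crop(f,x0,y0,x1,y1,s,out):
    im=cv2.imread(f'pics/{f}.png')[y0:y1,x0:x1]; cv2.imwrite(f'pics/{out}.png',cv2.resize(im,None,fx=s,fy=s,interpolation=cv2.INTER_CUBIC))
E
python3 - <<'E'
from h import *
a=snap('scene','s0');b=snap('side','d0');w=snap('wrist','w0')
for c in(a,b,w):print(c['K'].round(1).tolist(),c['cam_to_world'].round(3).tolist(),[k for k in c])
print(manip.observe())
E
```

```text
[[381.7, 0.0, 327.0], [0.0, 381.7, 197.7], [0.0, 0.0, 1.0]] [[0.644, -0.483, 0.593, 1.157], [0.764, 0.389, -0.514, -0.286], [0.018, 0.785, 0.619, 0.663], [0.0, 0.0, 0.0, 1.0]] ['img', 'K', 'cam_to_world']
[[379.9, 0.0, 318.6], [0.0, 379.9, 196.8], [0.0, 0.0, 1.0]] [[-0.992, 0.083, -0.095, 0.481], [-0.126, -0.61, 0.782, 0.994], [0.007, 0.788, 0.615, 0.691], [0.0, 0.0, 0.0, 1.0]] ['img', 'K', 'cam_to_world']
[[341.0, 0.0, 318.4], [0.0, 341.0, 200.1], [0.0, 0.0, 1.0]] [[0.427, 0.862, 0.274, 0.315], [-0.904, 0.408, 0.128, -0.487], [-0.001, -0.302, 0.953, 0.373], [0.0, 0.0, 0.0, 1.0]] ['img', 'K', 'cam_to_world']
{'clock': 0.15, 'joints': array([-1.33629655e+00,  1.81367157e-01,  1.60776400e+00, -4.22403318e-05,
        1.35383661e+00, -2.06323833e-01]), 'joint_velocities': array([ 0.0019368 , -0.00267448, -0.00265772,  0.00070732, -0.00130867,
       -0.00017803]), 'joint_torque': array([ 1.40711341e-03, -4.45262682e+01, -3.51687920e+01, -2.82708115e-04,
        5.95378675e-03, -2.13949562e-05]), 'eef_pos': array([ 0.24522393, -0.51957447,  0.20589988]), 'tcp_rot': array([-4.64494175e-04,  8.44598147e-01, -5.35400314e-01, -5.07353110e-04]), 'wrist_force': array([0.39287709, 0.27942975, 0.73941628]), 'wrist_torque': array([ 0.02983665,  0.02244006, -0.01589881]), 'width': 0.08561707949966861}
```

View pics/s0.png

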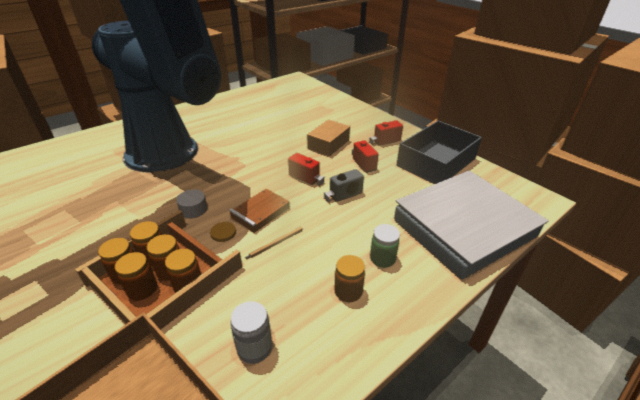

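View pics/d0.png

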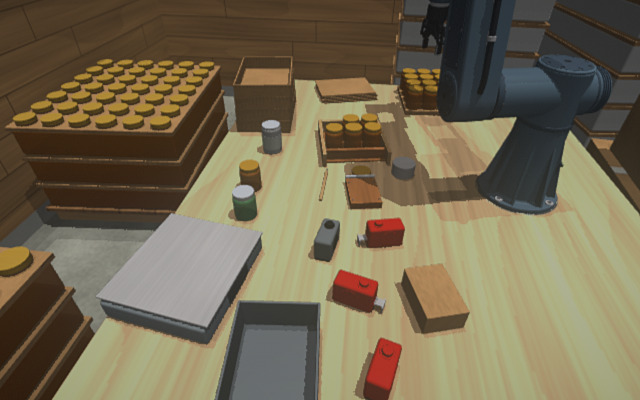

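The grey ruler is at scene (346,185) and side (327,238). The red look-alikes are at scene (304,168), (365,155) and (388,132). Only the grey one fits the description. I'll confirm it in enlarged crops and read off the pixels.

```bash
python3 - <<'E'
from h import *
crop('s0',220,150,380,270,5,'c1'); 
crop('d0',290,100,420,200,6,'c2')
E
```

```text
(no output)
```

View pics/c1.png

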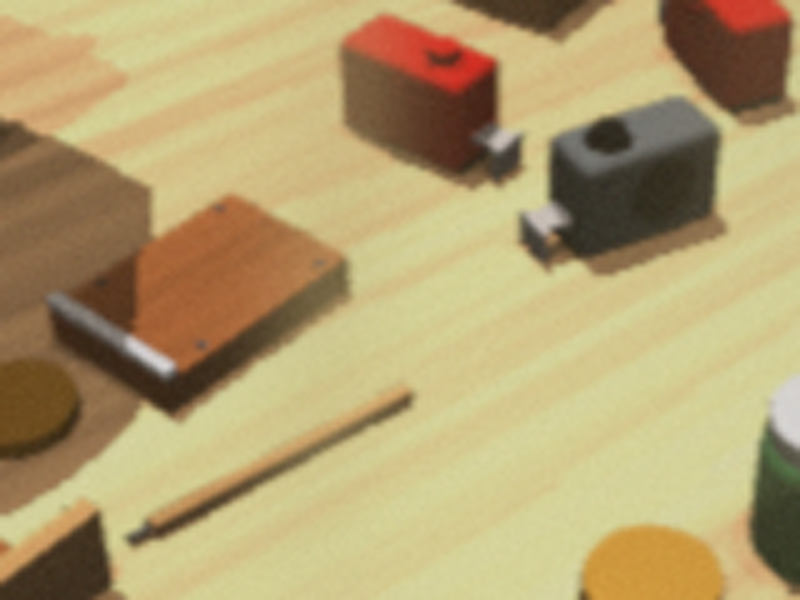

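View pics/c2.png

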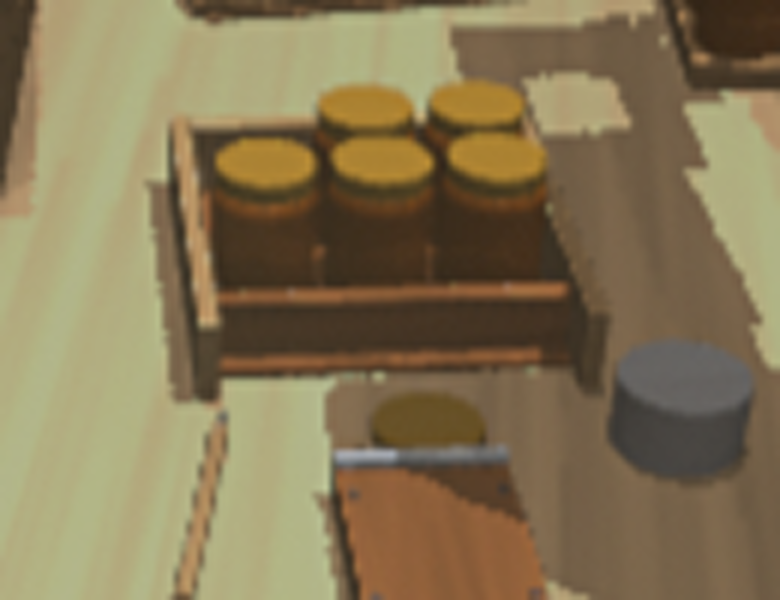

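```bash
python3 - <<'E'
from h import *
S=lambda x,y,z:at('s0',220+(x+.5)/5-.5,150+(y+.5)/5-.5,z).round(4)
D=lambda x,y,z:at('d0',290+(x+.5)/6-.5,100+(y+.5)/6-.5,z).round(4)
print('button',S(608,130,.071),at('d0',329,223,.071).round(4))
print('case top corners',S(555,142,.062),S(590,168,.062),S(718,130,.062),S(683,98,.062))
print('hook top',S(522,215,.023),S(545,237,.023))
print('rest',S(232,195,.023),S(347,262,.023),'lip S',S(50,297,.0295),S(177,372,.0295))
print('lip D',D(335,460,.0295),D(508,452,.0295),'restD near-right',D(548,595,.023))
print('board outer top',D(220,300,.042),D(568,293,.042),'inner',D(220,288,.042),D(566,283,.042))
print('tin',D(683,380,.042),'lid',D(428,420,.012),S(10,405,.012))
E
```

```text
button [0.5403 0.2984 0.071 ] [0.5381 0.305  0.071 ]
case top corners [0.5214 0.2771 0.062 ] [0.5513 0.2762 0.062 ] [0.5689 0.3547 0.062 ] [0.534  0.3613 0.062 ]
hook top [0.5216 0.2543 0.023 ] [0.5445 0.2515 0.023 ]
rest [0.4065 0.1403 0.023 ] [0.4947 0.1553 0.023 ] lip S [0.4293 0.0158 0.0295] [0.5191 0.0359 0.0295]
lip D [0.5146 0.0408 0.0295] [0.4276 0.0217 0.0295] restD near-right [0.4069 0.1294 0.023 ]
board outer top [ 0.5876 -0.0862  0.042 ] [ 0.3973 -0.1203  0.042 ] inner [ 0.589 -0.099  0.042] [ 0.3983 -0.1311  0.042 ]
tin [ 0.3383 -0.0392  0.042 ] lid [ 0.4689 -0.0284  0.012 ] [ 0.4706 -0.0317  0.012 ]
```

{"name": "send_rows", "arguments": {
  "rows": [
    [85, [-340, -425, -30], -77],
    [85, [-340, -425, -30], -77],
    [85, [-340, -425, -30], -77],
    [85, [-340, -425, -30], -77],
    [85, [-340, -425, -30], -77],
    [85, [-340, -425, -30], -77],
    [85, [-340, -425, -30], -77],
    [85, [-340, -425, -30], -77],
    [85, [-340, -425, -30], -77],
    [85, [-340, -425, -30], -77],
    [85, [-340, -425, -30], -77],
    [85, [-340, -425, -30], -77]
  ]
}}

```text
clock: 1.15
eef_pos: [0.4652, -0.0696, 0.2343]
tcp_rot: [0.0, 0.994, 0.109, 0.0]
wrist_force: [0.9, -0.3, 0.4]
width: 0.085
```

```bash
python3 - <<'E'
from h import *
snap('wrist','w1');o=manip.observe();print(o['clock'],o['eef_pos'],o['tcp_rot'],o['joint_velocities'].round(3))
im=cv2.imread('pics/w1.png');cv2.imwrite('pics/w1b.png',cv2.resize(im,None,fx=1.25,fy=1.25,interpolation=cv2.INTER_CUBIC))
E
```

```text
1.2 [ 0.46770086 -0.0628683   0.23486497] [-0.00183075  0.99393574  0.10993334  0.00174643] [-0.108 -0.022  0.03  -0.025  0.004 -0.161]
```

View pics/w1b.png

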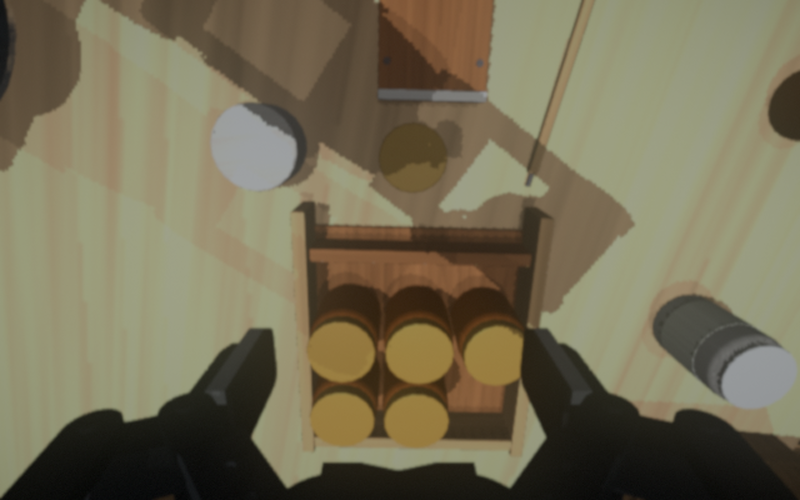

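```bash
python3 - <<'E'
from h import *
crop('w1',230,60,450,225,3.6,'c3')
W=lambda x,y,z:at('w1',(x+.5)/1.25-.5,(y+.5)/1.25-.5,z).round(4)
print('board outer',W(310,250,.042),W(530,250,.042),'inner',W(310,262,.042),W(530,264,.042))
print('lip near crate top',W(378,100,.0295),W(488,100,.0295),'inner',W(378,91,.0295),W(488,92,.0295))
print('jar lids',W(342,352,.088),W(420,352,.088),W(494,355,.088))
print('tin',W(255,147,.042),'lid',W(413,157,.012))
print('rest sides',W(376,10,.023),W(494,10,.023))
E
```

```text
board outer [ 0.3974 -0.1227  0.042 ] [ 0.5874 -0.0804  0.042 ] inner [ 0.3992 -0.1339  0.042 ] [ 0.5915 -0.0929  0.042 ]
lip near crate top [0.43   0.0132 0.0295] [0.5184 0.0329 0.0295] inner [0.4286 0.02   0.0295] [0.5166 0.0389 0.0295]
jar lids [ 0.444  -0.1889  0.088 ] [ 0.5076 -0.1748  0.088 ] [ 0.5687 -0.1641  0.088 ]
tin [ 0.3395 -0.0447  0.042 ] lid [ 0.4696 -0.0268  0.012 ]
rest sides [0.4145 0.0786 0.023 ] [0.5054 0.099  0.023 ]
```

View pics/c3.png

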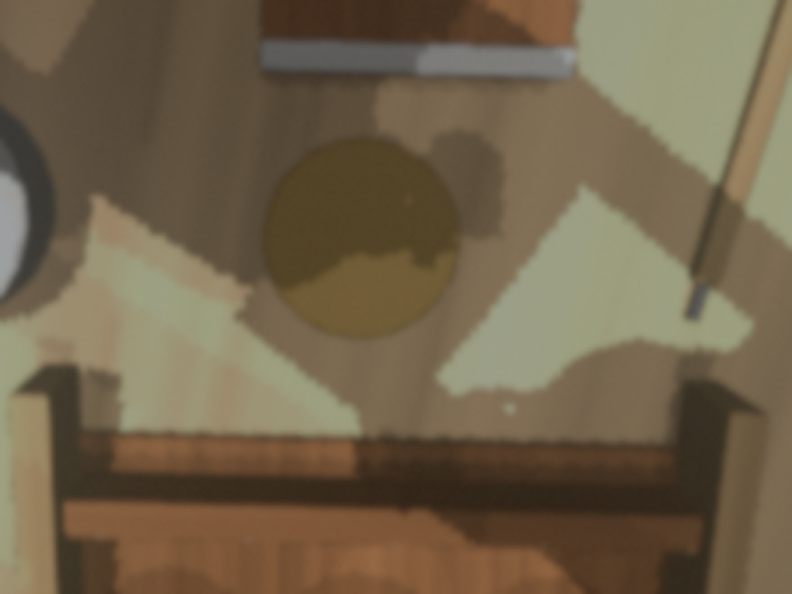

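```bash
python3 - <<'E'
from h import *
W=lambda x,y,z:at('w1',230+(x+.5)/3.6-.5,60+(y+.5)/3.6-.5,z)
bo=[W(65,500,.042),W(700,515,.042)];bi=[W(65,537,.042),W(700,551,.042)]
li=[W(262,41,.0295),W(575,48,.0295)];lo=[W(262,69,.0295),W(575,77,.0295)]
for n,(a,b) in dict(bo=bo,bi=bi,li=li,lo=lo).items(): print(n,a.round(4),b.round(4),'mid',((a+b)/2).round(4),np.degrees(np.arctan2(*(b-a)[1::-1])).round(2))
t=np.radians(12.2);u=np.array([np.sin(t),-np.cos(t),0]);v=np.array([np.cos(t),np.sin(t),0])
for p in(bo,bi,li,lo): m=(p[0]+p[1])/2;print(m@u,m@v)
crate_in=[W(20,390,.05),W(760,415,.05)];print(crate_in)
# red hook near grey
print(at('s0',220+520/5,150+150/5,.02))
E
```

```text
bo [ 0.397  -0.1212  0.042 ] [ 0.5886 -0.0835  0.042 ] mid [ 0.4928 -0.1023  0.042 ] 11.14
bi [ 0.3988 -0.1331  0.042 ] [ 0.5923 -0.0947  0.042 ] mid [ 0.4956 -0.1139  0.042 ] 11.22
li [0.4284 0.0216 0.0295] [0.5156 0.0392 0.0295] mid [0.472  0.0304 0.0295] 11.39
lo [0.4299 0.0143 0.0295] [0.5177 0.0317 0.0295] mid [0.4738 0.023  0.0295] 11.2
0.2041619544899484 0.460037361765914
0.21605637035656444 0.4602934833353848
0.07005159771776566 0.4677227178560399
0.07768643136533808 0.4679665635692049
[array([ 0.38003322, -0.08797011,  0.05      ]), array([ 0.5931371 , -0.04811675,  0.05      ])]
[0.47263975 0.29505461 0.02      ]
```

{"name": "send_rows", "arguments": {
  "rows": [
    [70, [157, -354, 60], 23],
    [70, [157, -354, 60], 23],
    [70, [157, -354, 60], 23],
    [70, [157, -354, 60], 23],
    [70, [157, -354, 60], 23],
    [70, [157, -354, 60], 23],
    [70, [157, -354, 60], 23],
    [70, [157, -354, 60], 23],
    [70, [157, -354, 60], 23],
    [70, [157, -354, 60], 23],
    [70, [157, -354, 60], 23],
    [70, [157, -354, 60], 23]
  ]
}}

```text
clock: 2.2
eef_pos: [0.5422, 0.3092, 0.1726]
tcp_rot: [0.001, 0.996, -0.092, -0.001]
wrist_force: [0.1, -0.3, 0.5]
width: 0.07
```

```bash
python3 - <<'E'
from h import *
snap('wrist','w2');o=manip.observe();print(o['clock'],o['eef_pos'],o['tcp_rot'],o['joint_velocities'].round(3),o['wrist_force'])
im=cv2.imread('pics/w2.png');cv2.imwrite('pics/w2b.png',cv2.resize(im,None,fx=1.25,fy=1.25,interpolation=cv2.INTER_CUBIC))
E
```

```text
2.25 [0.54250328 0.30788284 0.17312372] [ 5.46313002e-04  9.95677576e-01 -9.28725301e-02 -7.47609245e-04] [-0.032 -0.027  0.014 -0.003 -0.    -0.002] [-0.5779692  -0.54638149  0.32010235]
```

View pics/w2b.png

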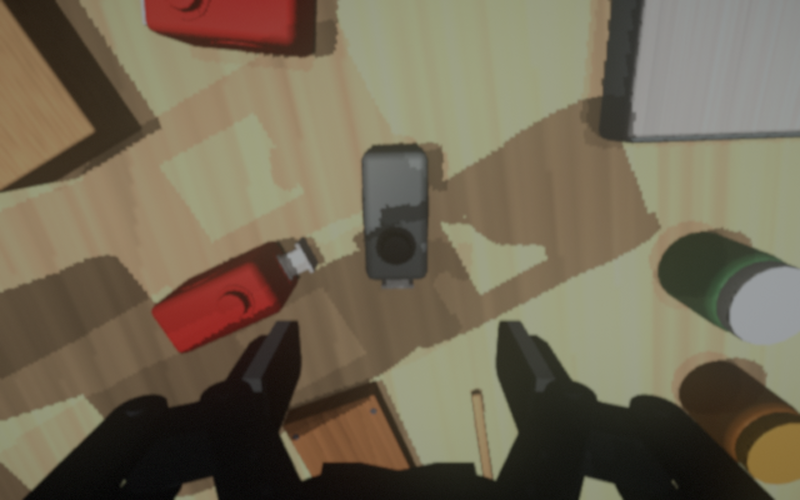

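```bash
python3 - <<'E'
from h import *
W=lambda x,y,z:at('w2',(x+.5)/1.25-.5,(y+.5)/1.25-.5,z)
b=(W(366,148,.062)+W(426,148,.062))/2;f=(W(367,277,.062)+W(426,277,.062))/2;m=(b+f)/2
h=np.degrees(np.arctan2(*(f-b)[1::-1]));print('back',b,'front',f,np.linalg.norm(f-b),'mid',m,'head',h)
bt=W(396,245,.071);print('button',bt)
p=manip.observe();R=__import__('scipy.spatial.transform',fromlist=['Rotation']).Rotation.from_quat(np.roll(p['tcp_rot'],-1)).as_matrix();print(R.round(3))
u=(f-b)/np.linalg.norm(f-b);print('btn-18',bt-u*.018)
print('d tool',R.T@(m-p['eef_pos'])*1000,p['joints'].round(2))
# red hook
print('redhook',W(312,262,.02))
E
```

```text
back [0.55133924 0.36518316 0.062     ] front [0.53551133 0.2788562  0.062     ] 0.0877659800696227 mid [0.54342529 0.32201968 0.062     ] head -100.38968857961983
button [0.54003284 0.30456681 0.071     ]
[[ 0.983 -0.185 -0.002]
 [-0.185 -0.983 -0.001]
 [-0.001  0.001 -1.   ]]
btn-18 [0.543279   0.32227168 0.071     ]
d tool [ -1.55425311 -14.19980074 111.10864378] [ 0.33  0.32  1.51 -0.    1.32  0.51]
redhook [0.46864177 0.28756666 0.02      ]
```

{"name": "send_rows", "arguments": {
  "rows": [
    [70, [-1, -14, 40], 0],
    [70, [-1, -14, 70], 0],
    [70, [-1, -14, 100], 0],
    [70, [-1, -14, 120], 0],
    [70, [-1, -14, 135], 0],
    [70, [-1, -14, 143], 0],
    [70, [-1, -14, 146], 0],
    [70, [-1, -14, 146], 0],
    [70, [-1, -14, 146], 0]
  ],
  "grip_force": 60
}}

```text
clock: 3.0
eef_pos: [0.5459, 0.3214, 0.0295]
tcp_rot: [-0.0, 0.996, -0.094, 0.001]
wrist_force: [0.1, -0.1, -0.7]
width: 0.0699
```

{"name": "send_rows", "arguments": {
  "rows": [
    [30, [0, 0, 0], 0],
    [30, [0, 0, 0], 0],
    [30, [0, 0, 0], 0],
    [30, [0, 0, 0], 0],
    [30, [0, 0, 0], 0],
    [30, [0, 0, 0], 0]
  ],
  "grip_force": 60
}}

```text
clock: 3.5
eef_pos: [0.5452, 0.322, 0.0299]
tcp_rot: [-0.0, 0.996, -0.093, 0.001]
wrist_force: [-2.2, -0.8, 7.4]
width: 0.0421
```

```bash
python3 - <<'E'
from h import *
o=manip.observe();print(o)
E
```

```text
{'clock': 3.5, 'joints': array([ 3.46328287e-01,  5.05866193e-01,  1.56862486e+00, -2.96841326e-05,
        1.06567531e+00,  5.33358244e-01]), 'joint_velocities': array([ 1.45779518e-03,  1.48342041e-03,  1.02328060e-03, -1.45089566e-03,
        4.81654489e-05,  1.13183187e-03]), 'joint_torque': array([-5.35808019e-01, -5.13572323e+01, -2.90124893e+01, -1.06501169e-02,
       -1.01542119e+00,  3.15413810e-02]), 'eef_pos': array([0.54523627, 0.32198744, 0.02990569]), 'tcp_rot': array([-2.91897806e-04,  9.95631076e-01, -9.33715737e-02,  6.50797753e-04]), 'wrist_force': array([-2.22761003, -0.78634092,  7.37646261]), 'wrist_torque': array([-0.0926962 ,  0.49728137,  0.05920908]), 'width': 0.042149117337470794}
```

{"name": "send_rows", "arguments": {
  "rows": [
    [30, [0, 0, -5], 0],
    [30, [0, 0, -25], 0],
    [30, [0, 0, -55], 0],
    [30, [0, 0, -85], 0],
    [30, [0, 0, -100], 0],
    [30, [0, 0, -100], 0],
    [30, [0, 0, -100], 0]
  ]
}}

```text
clock: 4.08
eef_pos: [0.545, 0.3217, 0.1285]
tcp_rot: [-0.0, 0.996, -0.094, 0.001]
wrist_force: [1.7, -0.7, -5.7]
width: 0.0421
```

```bash
python3 - <<'E'
from h import *
o=manip.observe();print(o['eef_pos'],o['tcp_rot'],o['wrist_force'],o['wrist_torque'],o['width'])
snap('wrist','w3'); crop('w3',200,60,440,300,2.5,'c4')
E
```

```text
[0.54495266 0.32166465 0.12849363] [-2.65857328e-04  9.95612923e-01 -9.35653295e-02  6.05637550e-04] [ 1.69514232 -0.73985159 -5.66731053] [ 0.01110442 -0.00828595  0.01523546] 0.04207356350058828
```

View pics/c4.png

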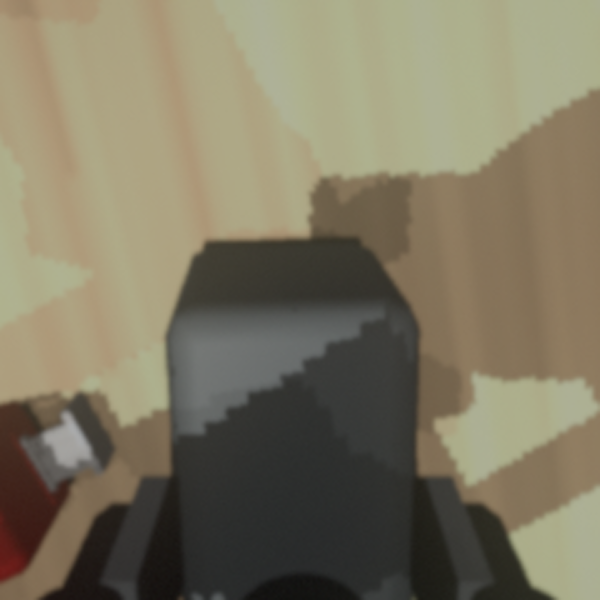

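{"name": "send_rows", "arguments": {
  "rows": [
    [30, [0, 20, -5], 0],
    [30, [1, 50, -5], -4],
    [30, [2, 85, -5], -8],
    [30, [4, 125, -5], -13],
    [30, [4, 165, -5], -18],
    [30, [4, 205, 0], -22],
    [30, [4, 245, 0], -22],
    [30, [4, 285, 0], -22],
    [30, [4, 315, 0], -22],
    [30, [4, 337, 0], -22],
    [30, [4, 350, 0], -22],
    [30, [4, 352, 0], -22]
  ]
}}

```text
clock: 5.13
eef_pos: [0.481, -0.027, 0.1259]
tcp_rot: [-0.0, 0.995, 0.097, -0.002]
wrist_force: [0.5, 0.0, -4.0]
width: 0.0418
```

{"name": "send_rows", "arguments": {
  "rows": [
    [30, [0, 0, 0], 0],
    [30, [0, 0, 0], 0],
    [30, [0, 0, 0], 0],
    [30, [0, 0, 0], 0]
  ]
}}

```text
clock: 5.47
eef_pos: [0.4829, -0.0239, 0.1276]
tcp_rot: [-0.0, 0.995, 0.099, -0.0]
wrist_force: [0.1, -0.1, -4.7]
width: 0.0417
```

```bash
cat > st.py <<'E'
from h import *
def st():
    o=manip.observe();p=o['eef_pos'];q=o['tcp_rot'];t=np.radians(11.2)
    u=np.array([np.sin(t),-np.cos(t),0]);v=np.array([np.cos(t),np.sin(t),0])
    F=o['wrist_force']
    print('t%.2f u %.1f v %.1f z %.1f yaw %.2f | Fu %.2f Fv %.2f Fz %.2f w %.1f'%(o['clock'],p@u*1e3,p@v*1e3,p[2]*1e3,np.degrees(2*np.arctan2(q[2],q[1])),F@u,F@v,F[2],o['width']*1e3))
if __name__=='__main__':st()
E
python3 st.py
```

```text
t5.47 u 117.3 v 469.0 z 127.6 yaw 11.34 | Fu 0.08 Fv 0.07 Fz -4.75 w 41.7
```

Well placed. I'll lower in front of the board, with the base at about 34 mm.

{"name": "send_rows", "arguments": {
  "rows": [
    [30, [0, 0, 15], 0],
    [30, [0, 0, 35], 0],
    [30, [0, 0, 50], 0],
    [30, [0, 0, 58], 0],
    [30, [0, 0, 62], 0],
    [30, [0, 0, 63], 0],
    [30, [0, 0, 63], 0],
    [30, [0, 0, 63], 0],
    [30, [0, 0, 63], 0]
  ]
}}

```text
clock: 6.22
eef_pos: [0.4839, -0.0252, 0.066]
tcp_rot: [0.0, 0.995, 0.098, 0.001]
wrist_force: [-0.2, -0.3, -3.8]
width: 0.0418
```

{"name": "send_rows", "arguments": {
  "rows": [
    [30, [0, 1, 0], 0],
    [30, [0, 2, 0], 0],
    [30, [0, 3, 0], 0],
    [30, [0, 4, 0], 0],
    [30, [0, 5, 0], 0],
    [30, [0, 5, 0], 0]
  ]
}}

```text
clock: 6.72
eef_pos: [0.4841, -0.0302, 0.0651]
tcp_rot: [0.0, 0.995, 0.098, -0.0]
wrist_force: [-0.6, 0.2, -4.2]
width: 0.0418
```

```bash
python3 st.py; python3 -c "
from h import *
snap('side','d1');crop('d1',300,90,420,200,5,'c5')"
```

```text
t6.72 u 123.6 v 469.0 z 65.1 yaw 11.24 | Fu -0.26 Fv -0.52 Fz -4.16 w 41.8
```

View pics/c5.png

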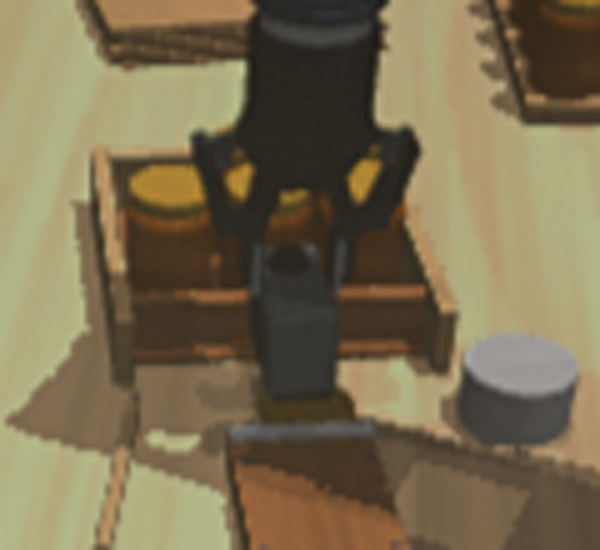

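{"name": "send_rows", "arguments": {
  "rows": [
    [30, [0, 0.5, 0], 0],
    [30, [0, 1, 0], 0],
    [30, [0, 1.5, 0], 0],
    [30, [0, 2, 0], 0],
    [30, [0, 2.5, 0], 0],
    [30, [0, 3, 0], 0]
  ]
}}

```text
clock: 7.27
eef_pos: [0.4846, -0.0329, 0.0651]
tcp_rot: [0.0, 0.995, 0.098, -0.0]
wrist_force: [0.6, 0.5, -4.4]
width: 0.0416
```

```bash
python3 st.py
```

```text
t7.27 u 126.4 v 469.0 z 65.1 yaw 11.26 | Fu -0.33 Fv 0.68 Fz -4.44 w 41.6
```

{"name": "send_rows", "arguments": {
  "rows": [
    [30, [0, 0.5, 0], 0],
    [30, [0, 1, 0], 0],
    [30, [0, 1, 0], 0]
  ]
}}

```text
clock: 7.52
eef_pos: [0.4848, -0.0339, 0.0651]
tcp_rot: [-0.0, 0.995, 0.098, -0.0]
wrist_force: [-1.5, -0.7, -5.0]
width: 0.0417
```

```bash
python3 st.py
```

```text
t7.52 u 127.4 v 469.0 z 65.1 yaw 11.25 | Fu 0.37 Fv -1.61 Fz -4.96 w 41.7
```

{"name": "send_rows", "arguments": {
  "rows": [
    [30, [0, 0.5, 0], 0],
    [30, [0, 1, 0], 0],
    [30, [0, 1, 0], 0]
  ]
}}

```text
clock: 7.77
eef_pos: [0.4849, -0.0345, 0.0651]
tcp_rot: [-0.0, 0.995, 0.098, -0.0]
wrist_force: [0.0, 2.7, -4.5]
width: 0.0418
```

```bash
python3 st.py
```

```text
t7.77 u 128.0 v 469.0 z 65.1 yaw 11.25 | Fu -2.62 Fv 0.54 Fz -4.54 w 41.8
```

{"name": "send_rows", "arguments": {
  "rows": [
    [30, [0, 0.3, 0], 0],
    [30, [0, 0.3, 0], 0]
  ]
}}

```text
clock: 7.93
eef_pos: [0.485, -0.0347, 0.0651]
tcp_rot: [-0.0, 0.995, 0.098, -0.0]
wrist_force: [0.4, 4.2, -3.8]
width: 0.0419
```

```bash
python3 st.py
```

```text
t7.93 u 128.2 v 469.0 z 65.1 yaw 11.25 | Fu -4.08 Fv 1.17 Fz -3.76 w 41.9
```

{"name": "send_rows", "arguments": {
  "rows": [
    [30, [0, -3, 0], 0],
    [30, [0, -5, -5], 0],
    [30, [0, -5, -18], 0],
    [30, [0, -4, -25], 0],
    [30, [0, 3, -25], 0],
    [30, [0, 10, -25], 0],
    [30, [0, 15, -25], 0],
    [30, [0, 17.4, -25], 0],
    [30, [0, 17.4, -25], 0],
    [30, [0, 17.4, -25], 0],
    [30, [0, 17.4, -25], 0],
    [30, [0, 17.4, -25], 0]
  ]
}}

```text
clock: 8.93
eef_pos: [0.4882, -0.052, 0.0898]
tcp_rot: [-0.0, 0.995, 0.098, -0.0]
wrist_force: [0.3, -0.7, -4.6]
width: 0.0415
```

```bash
python3 st.py
```

```text
t8.93 u 145.8 v 468.8 z 89.8 yaw 11.26 | Fu 0.72 Fv 0.20 Fz -4.64 w 41.5
```

{"name": "send_rows", "arguments": {
  "rows": [
    [30, [0, 0, 6], 0],
    [30, [0, 0, 12], 0],
    [30, [0, 0, 15], 0],
    [30, [0, 0, 17], 0],
    [30, [0, 0, 19], 0],
    [30, [0, 0, 21], 0],
    [30, [0, 0, 23], 0],
    [30, [0, 0, 23], 0]
  ]
}}

```text
clock: 9.6
eef_pos: [0.4883, -0.0521, 0.0668]
tcp_rot: [-0.0, 0.995, 0.098, -0.0]
wrist_force: [0.3, 0.3, -5.3]
width: 0.0419
```

```bash
python3 st.py
```

```text
t9.60 u 146.0 v 468.9 z 66.8 yaw 11.25 | Fu -0.25 Fv 0.38 Fz -5.33 w 41.9
```

{"name": "send_rows", "arguments": {
  "rows": [
    [30, [0, 0, 2], 0],
    [30, [0, 0, 4], 0],
    [30, [0, 0, 6], 0],
    [30, [0, 0, 7], 0],
    [30, [0, 0, 8], 0],
    [30, [0, 0, 8], 0],
    [30, [0, 0, 8], 0]
  ]
}}

```text
clock: 10.18
eef_pos: [0.4885, -0.0522, 0.0591]
tcp_rot: [-0.0, 0.995, 0.098, -0.0]
wrist_force: [0.3, -0.2, -4.6]
width: 0.042
```

```bash
python3 st.py
```

```text
t10.18 u 146.1 v 469.0 z 59.1 yaw 11.26 | Fu 0.25 Fv 0.22 Fz -4.57 w 42.0
```

{"name": "send_rows", "arguments": {
  "rows": [
    [30, [0, -2, 0], 0],
    [30, [0, -5, 0], 0],
    [30, [0, -9, 0], 0],
    [30, [0, -13, 0], 0],
    [30, [0, -15, 0], 0],
    [30, [0, -15, 0], 0],
    [30, [0, -15, 0], 0]
  ]
}}

```text
clock: 10.77
eef_pos: [0.4856, -0.0373, 0.0592]
tcp_rot: [0.0, 0.995, 0.098, 0.0]
wrist_force: [-0.4, -2.9, -4.2]
width: 0.042
```

```bash
python3 st.py
```

```text
t10.77 u 131.0 v 469.1 z 59.2 yaw 11.29 | Fu 2.76 Fv -0.99 Fz -4.19 w 42.0
```

{"name": "send_rows", "arguments": {
  "rows": [
    [30, [0, -2, -3], 0],
    [30, [0, -8, -5], 0],
    [30, [0, -18, -5], 0],
    [30, [0, -32, -5], 0],
    [30, [0, -48, -5], 0],
    [30, [0, -64, -5], 0],
    [30, [0, -80, -5], 0],
    [30, [0, -95, -5], 0],
    [30, [0, -107, -5], 0],
    [30, [0, -115, -5], 0],
    [30, [0, -119, -5], 0],
    [30, [0, -120, -5], 0]
  ]
}}

```text
clock: 11.77
eef_pos: [0.4614, 0.081, 0.064]
tcp_rot: [-0.0, 0.995, 0.098, -0.001]
wrist_force: [-0.6, -3.7, -4.3]
width: 0.0415
```

{"name": "send_rows", "arguments": {
  "rows": [
    [30, [0, 0, 0], 0],
    [30, [0, 0, 0], 0]
  ]
}}

```text
clock: 11.93
eef_pos: [0.4621, 0.0798, 0.0641]
tcp_rot: [0.0, 0.995, 0.098, -0.0]
wrist_force: [-1.6, -3.9, -4.4]
width: 0.0417
```

```bash
python3 st.py; python3 -c "
from h import *
snap('side','d2');crop('d2',290,90,420,215,5,'c6')"
```

```text
t11.93 u 11.4 v 468.8 z 64.1 yaw 11.23 | Fu 3.49 Fv -2.35 Fz -4.44 w 41.7
```

View pics/c6.png

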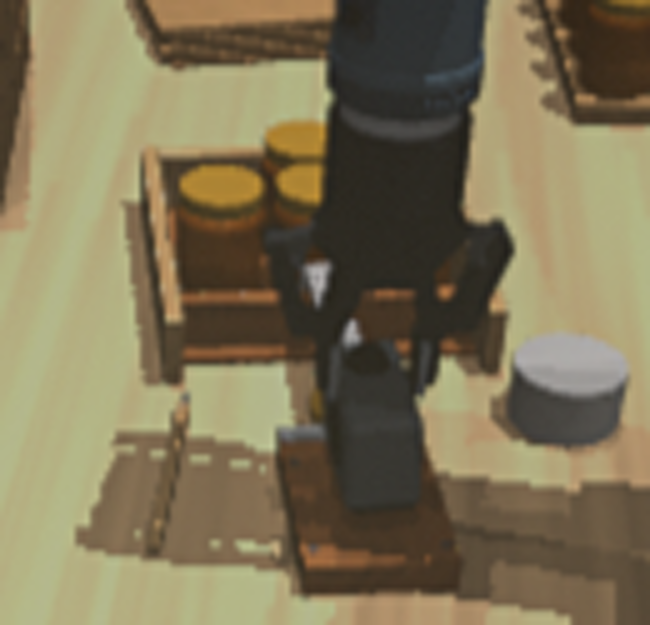

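{"name": "send_rows", "arguments": {
  "rows": [
    [30, [0, 0, 3], 0],
    [30, [0, 0, 6], 0],
    [30, [0, 0, 8], 0],
    [30, [0, 0, 9], 0],
    [30, [0, 0, 9.5], 0],
    [30, [0, 0, 9.5], 0]
  ]
}}

```text
clock: 12.48
eef_pos: [0.4625, 0.0802, 0.0546]
tcp_rot: [0.0, 0.995, 0.098, 0.0]
wrist_force: [0.3, -2.5, -3.2]
width: 0.0419
```

```bash
python3 st.py
```

```text
t12.48 u 11.1 v 469.2 z 54.6 yaw 11.26 | Fu 2.51 Fv -0.21 Fz -3.19 w 41.9
```

{"name": "send_rows", "arguments": {
  "rows": [
    [30, [0, 0, 0.5], 0],
    [30, [0, 0, 1], 0],
    [30, [0, 0, 1], 0]
  ]
}}

```text
clock: 12.73
eef_pos: [0.4626, 0.0799, 0.054]
tcp_rot: [0.0, 0.995, 0.098, 0.0]
wrist_force: [0.2, -4.1, -0.4]
width: 0.042
```

```bash
python3 st.py
```

```text
t12.73 u 11.4 v 469.3 z 54.0 yaw 11.27 | Fu 4.05 Fv -0.65 Fz -0.38 w 42.0
```

{"name": "send_rows", "arguments": {
  "rows": [
    [30, [0, 1, 0], 0],
    [30, [0, 2, 0], 0],
    [30, [0, 2.5, 0], 0],
    [30, [0, 2.5, 0], 0]
  ]
}}

```text
clock: 13.07
eef_pos: [0.4625, 0.0785, 0.0536]
tcp_rot: [-0.001, 0.995, 0.098, 0.0]
wrist_force: [0.6, 3.2, -0.4]
width: 0.0421
```

```bash
python3 st.py
```

```text
t13.07 u 12.8 v 469.0 z 53.6 yaw 11.23 | Fu -3.04 Fv 1.17 Fz -0.45 w 42.1
```

{"name": "send_rows", "arguments": {
  "rows": [
    [30, [0, 0.5, 0], 0],
    [30, [0, 1, 0], 0],
    [30, [0, 1, 0], 0]
  ]
}}

```text
clock: 13.32
eef_pos: [0.4626, 0.0778, 0.0536]
tcp_rot: [-0.001, 0.995, 0.098, -0.0]
wrist_force: [-0.8, 6.5, -1.0]
width: 0.0419
```

```bash
python3 st.py
```

```text
t13.32 u 13.5 v 468.9 z 53.6 yaw 11.23 | Fu -6.50 Fv 0.49 Fz -1.00 w 41.9
```

{"name": "send_rows", "arguments": {
  "rows": [
    [30, [0, 0.5, 0], 0],
    [30, [0, 0.8, 0], 0],
    [30, [0, 0.8, 0], 0]
  ]
}}

```text
clock: 13.57
eef_pos: [0.4627, 0.0775, 0.0537]
tcp_rot: [-0.001, 0.995, 0.098, -0.0]
wrist_force: [-0.1, 9.1, 1.7]
width: 0.0417
```

```bash
python3 st.py
```

```text
t13.57 u 13.9 v 468.9 z 53.7 yaw 11.22 | Fu -8.90 Fv 1.64 Fz 1.73 w 41.7
```

{"name": "send_rows", "arguments": {
  "rows": [
    [30, [0, -1, 0.3], 0],
    [30, [0, -1, 0.6], 0],
    [30, [0, -1, 0.6], 0]
  ]
}}

```text
clock: 13.82
eef_pos: [0.4626, 0.0777, 0.0532]
tcp_rot: [-0.001, 0.995, 0.098, -0.0]
wrist_force: [-1.7, 5.1, 2.9]
width: 0.0419
```

```bash
python3 st.py
```

```text
t13.82 u 13.7 v 468.8 z 53.2 yaw 11.24 | Fu -5.34 Fv -0.65 Fz 2.90 w 41.9
```

{"name": "send_rows", "arguments": {
  "rows": [
    [44, [0, 0, 0], 0],
    [46, [0, 0, 0], 0],
    [50, [0, 0, 0], 0],
    [60, [0, 0, 0], 0],
    [70, [0, 0, 0], 0],
    [70, [0, 0, 0], 0],
    [70, [0, 0, 0], 0],
    [70, [0, 0, 0], 0]
  ]
}}

```text
clock: 14.48
eef_pos: [0.4628, 0.0769, 0.053]
tcp_rot: [0.0, 0.995, 0.098, 0.0]
wrist_force: [0.9, 0.5, 0.7]
width: 0.0701
```

```bash
python3 st.py
```

```text
t14.48 u 14.5 v 469.0 z 53.0 yaw 11.25 | Fu -0.33 Fv 0.96 Fz 0.75 w 70.1
```

{"name": "send_rows", "arguments": {
  "rows": [
    [70, [0, 0, -10], 0],
    [70, [0, 0, -40], 0],
    [70, [0, 0, -75], 0],
    [70, [0, 0, -105], 0],
    [70, [0, 0, -120], 0],
    [70, [0, 0, -120], 0],
    [70, [0, 0, -120], 0],
    [70, [0, 0, -120], 0]
  ]
}}

```text
clock: 15.15
eef_pos: [0.4621, 0.077, 0.1724]
tcp_rot: [-0.0, 0.995, 0.098, -0.001]
wrist_force: [-0.2, -0.6, -0.4]
width: 0.0698
```

```bash
python3 st.py; python3 -c "
from h import *
snap('wrist','w4');snap('side','d3');crop('w4',200,40,440,330,2,'c7');
a=cv2.imread('pics/c7.png');crop('d3',300,110,400,210,5.6,'c8');b=cv2.imread('pics/c8.png')[:560,:310+10]
h=max(a.shape[0],b.shape[0]);a=cv2.copyMakeBorder(a,0,h-a.shape[0],0,0,0);b=cv2.copyMakeBorder(b,0,h-b.shape[0],0,0,0);cv2.imwrite('pics/c9.png',np.hstack([a,b]));print(a.shape,b.shape)"
```

```text
t15.15 u 14.2 v 468.3 z 172.4 yaw 11.26 | Fu 0.53 Fv -0.27 Fz -0.36 w 69.8
(580, 480, 3) (580, 320, 3)
```

View pics/c9.png

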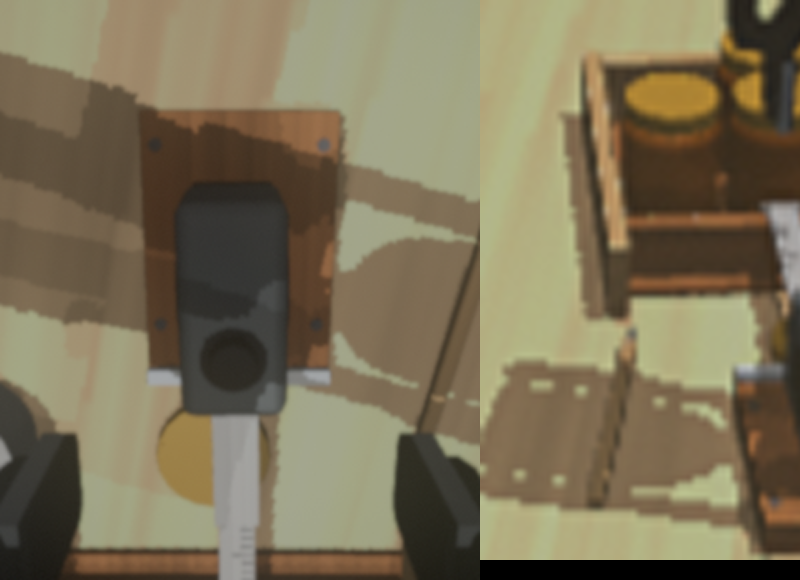

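```bash
python3 - <<'E'
from h import *
W=lambda x,y,z:at('w4',200+(x+.5)/2-.5,40+(y+.5)/2-.5,z)
t=np.radians(11.2);u=np.array([np.sin(t),-np.cos(t),0]);v=np.array([np.cos(t),np.sin(t),0])
for n,p in dict(btn=W(233,361,.094),front=W(233,412,.085),back=W(232,207,.085),lipL_in=W(150,371,.0295),lipR_in=W(330,371,.0295),lipLout=W(150,385,.0295)).items():print(n,p.round(4),(p@u*1e3).round(1),(p@v*1e3).round(1))
E
```

```text
btn [0.4639 0.0597 0.094 ] 31.5 466.6
front [0.4688 0.0344 0.085 ] 57.3 466.6
back [0.4522 0.1163 0.085 ] -26.3 466.2
lipL_in [0.4295 0.0222 0.0295] 61.6 425.7
lipR_in [0.5157 0.0394 0.0295] 61.5 513.6
lipLout [0.4307 0.0149 0.0295] 69.0 425.4
```

{"name": "send_rows", "arguments": {
  "rows": [
    [0, [0, 8, 0], 0],
    [0, [0, 16, 0], 0],
    [0, [0, 19, 0], 0],
    [0, [0, 19, 0], 0],
    [0, [0, 19, 0], 0],
    [0, [0, 19, 15], 0],
    [0, [0, 19, 35], 0],
    [0, [0, 19, 50], 0],
    [0, [0, 19, 58], 0],
    [0, [0, 19, 61], 0],
    [0, [0, 19, 61], 0],
    [0, [0, 19, 61], 0]
  ],
  "grip_force": 30
}}

```text
clock: 16.25
eef_pos: [0.467, 0.0583, 0.1127]
tcp_rot: [0.0, 0.995, 0.098, 0.0]
wrist_force: [0.8, 0.1, 0.3]
width: -0.0003
```

```bash
python3 st.py; python3 -c "
from h import *
snap('scene','s4');crop('s4',225,140,325,240,5.5,'c10');crop('s4',225,140,325,240,5.5,'c10')"
```

```text
t16.25 u 33.5 v 469.4 z 112.7 yaw 11.26 | Fu 0.01 Fv 0.78 Fz 0.34 w -0.3
```

Pressing slowly. I expect to touch the button near z 102 and reach the stop near z 97.

{"name": "send_rows", "arguments": {
  "rows": [
    [0, [0, 0, 3], 0],
    [0, [0, 0, 6], 0],
    [0, [0, 0, 8], 0],
    [0, [0, 0, 9], 0],
    [0, [0, 0, 9], 0]
  ]
}}

```text
clock: 16.72
eef_pos: [0.4662, 0.0584, 0.1027]
tcp_rot: [-0.0, 0.995, 0.098, -0.0]
wrist_force: [0.0, 0.6, 0.0]
width: -0.0004
```

```bash
python3 st.py
```

```text
t16.72 u 33.3 v 468.7 z 102.7 yaw 11.26 | Fu -0.55 Fv 0.14 Fz 0.00 w -0.4
```

{"name": "send_rows", "arguments": {
  "rows": [
    [0, [0, 0, 1], 0],
    [0, [0, 0, 2], 0],
    [0, [0, 0, 3], 0],
    [0, [0, 0, 3], 0]
  ]
}}

```text
clock: 17.05
eef_pos: [0.4663, 0.0583, 0.0998]
tcp_rot: [-0.0, 0.995, 0.098, -0.0]
wrist_force: [-0.6, 0.6, 0.8]
width: -0.0
```

```bash
python3 st.py
```

```text
t17.05 u 33.3 v 468.8 z 99.8 yaw 11.25 | Fu -0.73 Fv -0.45 Fz 0.81 w -0.0
```

{"name": "send_rows", "arguments": {
  "rows": [
    [0, [0, 0, 1], 0],
    [0, [0, 0, 2], 0],
    [0, [0, 0, 2], 0]
  ]
}}

```text
clock: 17.3
eef_pos: [0.4663, 0.0584, 0.0978]
tcp_rot: [-0.0, 0.995, 0.098, -0.0]
wrist_force: [0.3, 0.2, 0.5]
width: 0.0001
```

```bash
python3 st.py
```

```text
t17.30 u 33.3 v 468.8 z 97.8 yaw 11.26 | Fu -0.14 Fv 0.38 Fz 0.46 w 0.1
```

{"name": "send_rows", "arguments": {
  "rows": [
    [0, [0, 0, 1], 0],
    [0, [0, 0, 1], 0],
    [0, [0, 0, 1], 0]
  ]
}}

```text
clock: 17.55
eef_pos: [0.4664, 0.0583, 0.0969]
tcp_rot: [-0.0, 0.995, 0.098, -0.0]
wrist_force: [0.2, 0.3, -0.7]
width: -0.0003
```

```bash
python3 st.py
```

```text
t17.55 u 33.4 v 468.9 z 96.9 yaw 11.25 | Fu -0.29 Fv 0.21 Fz -0.68 w -0.3
```

{"name": "send_rows", "arguments": {
  "rows": [
    [0, [0, 0, 1], 0],
    [0, [0, 0, 1], 0],
    [0, [0, 0, 1], 0]
  ]
}}

```text
clock: 17.8
eef_pos: [0.4664, 0.0584, 0.096]
tcp_rot: [-0.0, 0.995, 0.098, -0.0]
wrist_force: [-0.2, 0.4, -0.1]
width: -0.0001
```

```bash
python3 st.py;  python3 -c "
from h import *
snap('scene','s5');crop('s5',225,130,325,230,4,'a1');snap('side','d5');crop('d5',310,110,410,210,4,'a2')
cv2.imwrite('pics/c11.png',np.hstack([cv2.imread('pics/a1.png'),cv2.imread('pics/a2.png')]))"
```

```text
t17.80 u 33.3 v 468.9 z 96.0 yaw 11.26 | Fu -0.44 Fv -0.11 Fz -0.07 w -0.1
```

{"name": "send_rows", "arguments": {
  "rows": [
    [0, [0, 0, 0.7], 0],
    [0, [0, 0, 1.5], 0],
    [0, [0, 0, 1.5], 0]
  ]
}}

```text
clock: 18.15
eef_pos: [0.4664, 0.0583, 0.0943]
tcp_rot: [-0.0, 0.995, 0.098, -0.0]
wrist_force: [-0.3, 0.4, -0.6]
width: 0.0
```

```bash
python3 st.py
```

```text
t18.15 u 33.4 v 468.8 z 94.3 yaw 11.25 | Fu -0.47 Fv -0.26 Fz -0.61 w 0.0
```

{"name": "send_rows", "arguments": {
  "rows": [
    [0, [0, 0, 0.7], 0],
    [0, [0, 0, 1.2], 0],
    [0, [0, 0, 1.2], 0]
  ]
}}

```text
clock: 18.4
eef_pos: [0.4664, 0.0584, 0.0932]
tcp_rot: [-0.0, 0.995, 0.098, -0.0]
wrist_force: [-0.5, -0.1, 0.0]
width: -0.0
```

```bash
python3 st.py
```

```text
t18.40 u 33.3 v 468.8 z 93.2 yaw 11.26 | Fu -0.04 Fv -0.53 Fz 0.03 w -0.0
```

```bash
python3 -c "
from h import *
snap('scene','s6');crop('s6',215,130,315,230,4,'a1');snap('side','d6');crop('d6',310,110,410,210,4,'a2')
cv2.imwrite('pics/c12.png',np.hstack([cv2.imread('pics/a1.png'),cv2.imread('pics/a2.png')]))"
```

```text
(no output)
```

View pics/c12.png

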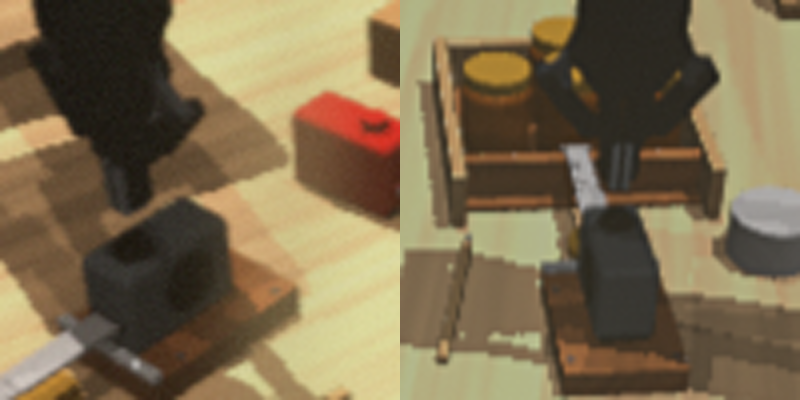

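```bash
python3 - <<'E'
from h import *
def tri(a,b):
    (o1,r1),(o2,r2)=ray(*a),ray(*b);r1/=np.linalg.norm(r1);r2/=np.linalg.norm(r2)
    s=np.linalg.lstsq(np.c_[r1,-r2],o2-o1,rcond=None)[0];p=o1+r1*s[0];q=o2+r2*s[1];return ((p+q)/2).round(4),np.linalg.norm(p-q).round(4)
S=lambda x,y:('s6',215+(x+.5)/4-.5,130+(y+.5)/4-.5);D=lambda x,y:('d6',310+(x-400+.5)/4-.5,110+(y+.5)/4-.5)
print('tip',tri(S(124,209),D(622,188)));print('btn',tri(S(133,244),D(619,216)))
print('case top back',tri(S(180,200),D(655,262)))
for n in((.4664,.0584,.0852),(.4665,.0568,.094),(.4665,.0568,.089)):
  a=proj('s6',n);b=proj('d6',n);print(n,((a-[215,130])*4).round(),((b-[310,110])*4+[400,0]).round())
E
```

```text
tip (array([0.4607, 0.056 , 0.1142]), np.float64(0.0017))
btn (array([0.4621, 0.0568, 0.0894]), np.float64(0.0017))
case top back (array([0.4354, 0.107 , 0.0856]), np.float64(0.0023))
(0.4664, 0.0584, 0.0852) [137. 249.] [610. 221.]
(0.4665, 0.0568, 0.094) [133. 239.] [611. 209.]
(0.4665, 0.0568, 0.089) [134. 245.] [611. 215.]
```

{"name": "send_rows", "arguments": {
  "rows": [
    [0, [0, 0, 2], 0],
    [0, [0, 0, 4], 0],
    [0, [0, 0, 6], 0],
    [0, [0, 0, 6], 0]
  ]
}}

```text
clock: 18.83
eef_pos: [0.4661, 0.0584, 0.0868]
tcp_rot: [-0.0, 0.995, 0.098, -0.0]
wrist_force: [-0.3, -0.1, -0.1]
width: -0.0003
```

```bash
python3 st.py
```

```text
t18.83 u 33.3 v 468.5 z 86.8 yaw 11.25 | Fu 0.02 Fv -0.36 Fz -0.06 w -0.3
```

{"name": "send_rows", "arguments": {
  "rows": [
    [0, [0, 0, 1.5], 0],
    [0, [0, 0, 3], 0],
    [0, [0, 0, 3], 0]
  ]
}}

```text
clock: 19.08
eef_pos: [0.4663, 0.0584, 0.084]
tcp_rot: [-0.0, 0.995, 0.098, -0.0]
wrist_force: [-0.8, 0.4, 0.5]
width: 0.0
```

```bash
python3 st.py
```

```text
t19.08 u 33.3 v 468.7 z 84.0 yaw 11.26 | Fu -0.56 Fv -0.69 Fz 0.48 w 0.0
```

{"name": "send_rows", "arguments": {
  "rows": [
    [0, [0, 0, 1], 0],
    [0, [0, 0, 2], 0],
    [0, [0, 0, 2], 0]
  ]
}}

```text
clock: 19.33
eef_pos: [0.4663, 0.0584, 0.0821]
tcp_rot: [-0.0, 0.995, 0.098, -0.0]
wrist_force: [0.1, 1.1, -0.4]
width: 0.0002
```

```bash
python3 st.py
```

```text
t19.33 u 33.3 v 468.8 z 82.1 yaw 11.26 | Fu -1.07 Fv 0.34 Fz -0.43 w 0.2
```

{"name": "send_rows", "arguments": {
  "rows": [
    [0, [0, 0, 1], 0],
    [0, [0, 0, 2], 0],
    [0, [0, 0, 3], 0],
    [0, [0, 0, 3], 0]
  ]
}}

```text
clock: 19.67
eef_pos: [0.4663, 0.0584, 0.0791]
tcp_rot: [-0.0, 0.995, 0.098, -0.0]
wrist_force: [0.0, -0.6, 0.1]
width: -0.0
```

```bash
python3 st.py
```

```text
t19.67 u 33.3 v 468.8 z 79.1 yaw 11.26 | Fu 0.64 Fv -0.10 Fz 0.10 w -0.0
```

{"name": "send_rows", "arguments": {
  "rows": [
    [0, [0, 0, 1], 0],
    [0, [0, 0, 2], 0],
    [0, [0, 0, 2], 0]
  ]
}}

```text
clock: 19.92
eef_pos: [0.4663, 0.0584, 0.0771]
tcp_rot: [-0.0, 0.995, 0.098, -0.0]
wrist_force: [0.6, -0.0, -0.0]
width: 0.0003
```

```bash
python3 st.py
```

```text
t19.92 u 33.3 v 468.8 z 77.1 yaw 11.26 | Fu 0.12 Fv 0.57 Fz -0.01 w 0.3
```

{"name": "send_rows", "arguments": {
  "rows": [
    [0, [0, 0, 1], 0],
    [0, [0, 0, 2], 0],
    [0, [0, 0, 2], 0]
  ]
}}

```text
clock: 20.17
eef_pos: [0.4663, 0.0583, 0.0751]
tcp_rot: [-0.0, 0.995, 0.098, -0.0]
wrist_force: [0.4, -0.4, 0.9]
width: -0.0
```

```bash
python3 st.py
```

```text
t20.17 u 33.3 v 468.8 z 75.1 yaw 11.26 | Fu 0.51 Fv 0.36 Fz 0.87 w -0.0
```

{"name": "send_rows", "arguments": {
  "rows": [
    [0, [0, 0, 1], 0],
    [0, [0, 0, 2], 0],
    [0, [0, 0, 2], 0]
  ]
}}

```text
clock: 20.42
eef_pos: [0.4663, 0.0583, 0.0731]
tcp_rot: [-0.0, 0.995, 0.098, -0.0]
wrist_force: [0.5, 0.5, 0.2]
width: 0.0002
```

```bash
python3 st.py
```

```text
t20.42 u 33.3 v 468.8 z 73.1 yaw 11.25 | Fu -0.40 Fv 0.59 Fz 0.25 w 0.2
```

{"name": "send_rows", "arguments": {
  "rows": [
    [0, [0, 0, 1], 0],
    [0, [0, 0, 2], 0],
    [0, [0, 0, 2], 0]
  ]
}}

```text
clock: 20.67
eef_pos: [0.4663, 0.0584, 0.0711]
tcp_rot: [-0.0, 0.995, 0.098, -0.0]
wrist_force: [-0.9, 0.3, -1.2]
width: 0.0001
```

```bash
python3 st.py
```

```text
t20.67 u 33.3 v 468.8 z 71.1 yaw 11.26 | Fu -0.48 Fv -0.83 Fz -1.16 w 0.1
```

{"name": "send_rows", "arguments": {
  "rows": [
    [0, [0, 0, 1], 0],
    [0, [0, 0, 1], 0]
  ]
}}

```text
clock: 20.83
eef_pos: [0.4664, 0.0584, 0.0702]
tcp_rot: [-0.0, 0.995, 0.098, -0.0]
wrist_force: [-0.7, -0.5, -0.3]
width: 0.0003
```

```bash
python3 st.py
```

```text
t20.83 u 33.3 v 468.8 z 70.2 yaw 11.26 | Fu 0.35 Fv -0.77 Fz -0.31 w 0.3
```

```bash
python3 - <<'E'
from h import *
snap('scene','s7');snap('side','d7')
for f,(x0,x1,y0,y1) in dict(s6=(228,276,172,208),s7=(228,276,172,208),d6=(350,386,138,180),d7=(350,386,138,180)).items():
    im=np.load(f'pics/{f}.npz')['img'][y0:y1,x0:x1].mean(2)
    print(f,x0,y0)
    for i,r in enumerate(im):print(y0+i,''.join(' .:-=+*#%@'[::-1][min(9,int(v/20))] for v in r))
E
```

```text
s6 228 172
172 *****+******#####%%%%%%%#************+*+++======
173 +***+*+*+****#####%%%%%%#*************++++++====
174 +*+******+***#####%%%%%%#**********+*++++++++===
175 +*****+*+++**#####%%%%%%##******++**++++*+++==:.
176 ******+++++**######%%%%%#*****+++=++*****++-:.. 
177 *++*+++*++***##%###%%%%%%***++=====++++++-::... 
178 +*+++*********#####%%%%%%*++=========-::::..... 
179 ++++**********#####%%%%%#+====+***=:::..........
180 **************#####%%%%#*+==+++###*=:...........
181 ***************####%%%#*+==++*######+=:.........
182 **************+*#####*++=+**#########*+=:......:
183 +***********+===+***+++=+*#############*+=::...:
184 +***********+=====+++=+**################*=::...
185 +**********++=======+**###################*=:...
186 +++*****+**+++=+==++*###%#################*+-::.
187 ==++***+*****+===+*#%%%%#%#################+-::.
188 ===++*********++*#%%%%%%%##################+-:::
189 ===++**********##%%%%%%%%%%################*-:::
190 +===+********##%%%%%%%%%%%%################*-:::
191 +++=+*******##%%%%%%%%%%%%%################*=::.
192 ++++++****####%%%%%%%%%%%
[... 5503 characters left out ...]
++*
163 =+++-+*#####*##*###*:.:...:....:=+++
164 ==+*-*####%######%##-::..::.....:=++
165 ==++-*####%%%%%%%%%#+:::.:::.....---
166 ===++######%%%%%%%##*::..:::.....:::
167 ==+**#######%#%######=:..:::.....:::
168 =++*#################*:::::::::..:::
169 =++*##################-:::::::::::::
170 =+***#################=:::::::::::::
171 =+***#################*:::::::::::::
172 =+***#################*-::::::::::::
173 =+*###%################=::::::::::::
174 =+**##%################*-:::::::::::
175 ==++*##%################=:::::::::::
176 ++++*#%%################+:::::::::::
177 ****##%%########**##**##*:::::::::::
178 ****###%####*###*#######*:::::::.:::
179 ######%%#################=::::::.:::
```

{"name": "send_rows", "arguments": {
  "rows": [
    [0, [0, 0, 1], 0],
    [0, [0, 0, 1], 0]
  ]
}}

```text
clock: 21.1
eef_pos: [0.4666, 0.0583, 0.0694]
tcp_rot: [0.0, 0.995, 0.098, 0.0]
wrist_force: [0.2, 0.3, -0.0]
width: 0.0002
```

```bash
python3 st.py
```

```text
t21.10 u 33.4 v 469.1 z 69.4 yaw 11.25 | Fu -0.23 Fv 0.25 Fz -0.03 w 0.2
```

{"name": "send_rows", "arguments": {
  "rows": [
    [0, [0, 0, 1], 0],
    [0, [0, 0, 1], 0]
  ]
}}

```text
clock: 21.27
eef_pos: [0.4667, 0.0583, 0.0685]
tcp_rot: [0.0, 0.995, 0.098, 0.0]
wrist_force: [-0.4, 0.3, 2.1]
width: 0.0002
```

```bash
python3 st.py
```

```text
t21.27 u 33.4 v 469.2 z 68.5 yaw 11.26 | Fu -0.37 Fv -0.33 Fz 2.13 w 0.2
```

{"name": "send_rows", "arguments": {
  "rows": [
    [0, [0, 0, 1], 0],
    [0, [0, 0, 1], 0]
  ]
}}

```text
clock: 21.43
eef_pos: [0.4667, 0.0583, 0.0674]
tcp_rot: [0.0, 0.995, 0.098, 0.0]
wrist_force: [-0.2, 0.4, 2.7]
width: 0.0004
```

```bash
python3 st.py
```

```text
t21.43 u 33.4 v 469.1 z 67.4 yaw 11.26 | Fu -0.40 Fv -0.11 Fz 2.71 w 0.4
```

{"name": "send_rows", "arguments": {
  "rows": [
    [0, [0, 0, 1], 0],
    [0, [0, 0, 1], 0]
  ]
}}

```text
clock: 21.6
eef_pos: [0.4667, 0.0583, 0.0663]
tcp_rot: [0.0, 0.995, 0.098, 0.0]
wrist_force: [0.7, 1.8, 2.5]
width: 0.0003
```

```bash
python3 st.py
```

```text
t21.60 u 33.4 v 469.1 z 66.3 yaw 11.25 | Fu -1.63 Fv 1.00 Fz 2.51 w 0.3
```

{"name": "send_rows", "arguments": {
  "rows": [
    [0, [0, 0, 1], 0],
    [0, [0, 0, 1], 0]
  ]
}}

```text
clock: 21.77
eef_pos: [0.4666, 0.0583, 0.0652]
tcp_rot: [0.0, 0.995, 0.098, 0.0]
wrist_force: [1.3, 0.8, 2.3]
width: 0.0004
```

```bash
python3 st.py
```

```text
t21.77 u 33.4 v 469.0 z 65.2 yaw 11.25 | Fu -0.58 Fv 1.46 Fz 2.31 w 0.4
```

{"name": "send_rows", "arguments": {
  "rows": [
    [0, [0, 0, 1], 0],
    [0, [0, 0, 1], 0]
  ]
}}

```text
clock: 21.93
eef_pos: [0.4666, 0.0583, 0.0642]
tcp_rot: [-0.0, 0.995, 0.098, 0.0]
wrist_force: [1.0, 0.8, 1.7]
width: 0.0001
```

```bash
python3 st.py
```

```text
t21.93 u 33.4 v 469.0 z 64.2 yaw 11.25 | Fu -0.61 Fv 1.11 Fz 1.72 w 0.1
```

{"name": "send_rows", "arguments": {
  "rows": [
    [0, [0, 0, 1], 0],
    [0, [0, 0, 1], 0]
  ]
}}

```text
clock: 22.1
eef_pos: [0.4666, 0.0583, 0.0632]
tcp_rot: [0.0, 0.995, 0.098, 0.0]
wrist_force: [-0.4, 0.1, 2.0]
width: -0.0
```

```bash
python3 st.py
```

```text
t22.10 u 33.4 v 469.0 z 63.2 yaw 11.25 | Fu -0.15 Fv -0.41 Fz 2.02 w -0.0
```

```bash
python3 - <<'E'
from h import *
snap('scene','s8');snap('side','d8')
for f,(x0,x1,y0,y1) in dict(s8=(228,276,172,212),d8=(350,386,150,195)).items():
    im=np.load(f'pics/{f}.npz')['img'][y0:y1,x0:x1].mean(2)
    im0=np.load(f'pics/{f[0]}7.npz')['img'][y0:y1,x0:x1].mean(2)
    print(f,x0,y0)
    for i,r in enumerate(im):print(y0+i,''.join('@@%%##**++==--::..  '[min(19,int(v/10))] for v in r),' ',''.join('#' if abs(v)>25 else '+' if abs(v)>14 else '.' for v in r-im0[i]))
E
```

```text
s8 228 172
172 ******#%%%%%%%%%%%%%%%%%%%%%%%%%%%%%#**+++======   ......++++........................+##+..........
173 ******#%%%%%%%%%%%%%%%%%%%%%%%%%%%%##*+++++=====   ......+####......................+##+...........
174 ++*****#%%%%%%%%%%%%%%%%%%%%%%%%%%##**+*+++=====   .......####.....................+##+............
175 +*+**+*****%%%%%%%%%%%%%%%%%%%%%%##*+***+*++====   ..........++...................+##+.............
176 ++**+++*+**#%%%%%%%%%%%%%%%%%%%%%#**++****+++===   ...........+...................###..............
177 *+++++++***#%%%%%%%%%%%%%%%%%%%%#*******+*++++==   ...........++...............+####...............
178 ++++*+*****#%%%%%%%%%%%%%%%%%%%#*+++****++++++==   ............+++............######...............
179 +++*********#%%%%%%%%%%%%%%%%###********+*+++++=   ............++...........+#####+............+###
180 *+***********###%%%%%%%%%%%#**#####*****++++++-:   .................++......####+...........######.
181 *************###%%%%%%%%%#***########**+++-::::.   .................++......##+...........####+++..
182 **************####%%%%%%%#############*+-::..
[... 5981 characters left out ...]
############*++++++++   ....................................
187 ###########################*++++++++   ....................................
188 ############################*+++++++   ....................................
189 ############################**++++++   ....................................
190 ##*##########################****+++   ....................................
191 *****########################*******   ....................................
192 *****########################*******   ....................................
193 ******#######################*******   ....................................
194 ******########################*++***   ....................................
```

{"name": "send_rows", "arguments": {
  "rows": [
    [0, [0, 0, 0.8], 0],
    [0, [0, 0, 0.8], 0]
  ]
}}

```text
clock: 22.37
eef_pos: [0.4667, 0.0584, 0.0628]
tcp_rot: [-0.0, 0.995, 0.098, 0.0]
wrist_force: [-0.1, 0.7, 6.0]
width: 0.0002
```

```bash
python3 st.py
```

```text
t22.37 u 33.3 v 469.1 z 62.8 yaw 11.26 | Fu -0.75 Fv 0.05 Fz 6.02 w 0.2
```

{"name": "send_rows", "arguments": {
  "rows": [
    [0, [0, 0, 0.8], 0],
    [0, [0, 0, 0.8], 0]
  ]
}}

```text
clock: 22.53
eef_pos: [0.467, 0.0584, 0.0627]
tcp_rot: [-0.0, 0.995, 0.098, 0.0]
wrist_force: [-2.2, 1.4, 12.2]
width: -0.0001
```

```bash
python3 st.py
```

```text
t22.53 u 33.4 v 469.4 z 62.7 yaw 11.26 | Fu -1.81 Fv -1.87 Fz 12.24 w -0.1
```

{"name": "send_rows", "arguments": {
  "rows": [
    [0, [0, 0, 0.8], 0],
    [0, [0, 0, 0.8], 0]
  ]
}}

```text
clock: 22.7
eef_pos: [0.4673, 0.0584, 0.0626]
tcp_rot: [0.0, 0.995, 0.098, 0.001]
wrist_force: [-4.3, 0.2, 19.2]
width: 0.0002
```

```bash
python3 st.py
```

```text
t22.70 u 33.4 v 469.7 z 62.6 yaw 11.27 | Fu -1.00 Fv -4.23 Fz 19.22 w 0.2
```

{"name": "send_rows", "arguments": {
  "rows": [
    [0, [0, 0, -2], 0],
    [0, [0, 0, -5], 0],
    [0, [0, 0, -20], 0],
    [0, [0, 0, -50], 0],
    [0, [0, 0, -85], 0],
    [0, [0, 0, -115], 0],
    [0, [0, 0, -125], 0],
    [0, [0, 0, -125], 0],
    [0, [0, 0, -125], 0]
  ]
}}

```text
clock: 23.45
eef_pos: [0.4661, 0.0584, 0.1852]
tcp_rot: [-0.0, 0.995, 0.098, -0.0]
wrist_force: [-0.1, -0.1, -0.9]
width: 0.0002
```

```bash
python3 st.py; python3 - <<'E'
from h import *
snap('wrist','w9');snap('scene','s9');snap('side','d9')
# blade & button, scene and side; compare case edges with s6/d6 before press
for f,(x0,x1,y0,y1) in dict(s9=(205,276,178,222),d9=(340,386,130,180)).items():
    im=np.load(f'pics/{f}.npz')['img'][y0:y1,x0:x1].mean(2); im0=np.load(f'pics/{f[0]}6.npz')['img'][y0:y1,x0:x1].mean(2)
    for i,r in enumerate(im):print(y0+i,''.join('@@%%##**++==--::..  '[min(19,int(v/10))] for v in r),' ',''.join('#' if abs(v)>25 else '+' if abs(v)>14 else '.' for v in r-im0[i]))
E
```

```text
t23.45 u 33.3 v 468.6 z 185.2 yaw 11.25 | Fu 0.07 Fv -0.10 Fz -0.92 w 0.2
178 +++++++================+++++******++++=+++++===-.        .   ..........   .......++...........+##+...........+##########################++......+
179 ++++++++===============+++********+++++++=======:    :-==-..   ........   .....................+#+...........#######################+##++........
180 +++++++=================+***********+++=========-.  :=*#**=:.   .......   ........++............##+...........+#################+......+++.......
181 +++++++=================++**********++===========--=+*####*+-:. .......   ........++............+##...........+##########..+###........++........
182 ++++++++==+=============+++*********++==========+***########*+-:.......   ........+..............##+............#######+.................+.+.....
183 ++++++++++++++=======+=++++**********+========++*############**+-:....:   .............+.........+##+.........+..+####....................+......
184 =+==+++++++++++==+++++++++++*********++======+**###############**=:....   ................+.......+#++.......+##..........
[... 9873 characters left out ...]

173 ..........=+####%################=::::::::::::   ..............................................
174 .........:==**##%%###############*-:::::::::::   ..............................................
175 .....:.  ...=+*#%%################=:::::::::::   ......######+.................................
176 --...=------=+*#%%################+:::::::::::   ..##..######..................................
177 ==---++++*****##%%#######**###*###*:::::::::::   ..++..........................................
178 =====*********##%%###***##*##*####*:::::::::::   ..............................................
179 =====*********#####################=::::::::::   ..............................................
```

```bash
python3 -c "
from cell import manip
print(manip.close_job())"
```

```text
the job is handed in; nothing more can be done
None
```

The ruler now spans from the crate to the rest: still hooked over the end board, stretched, and locked. I handed the job in at about 24 s on the robot's clock. That the blade is clamped rests on the button's travel and hard stop; I did not pull on it to test.

- **Feeling for the board:** I gripped the grey ruler and touched the end board's outer face with the hook at about 4 N. I then lifted over and lowered the hook inside with no contact force.
- **Stretching and setting down:** Backing away gave a pull of 2.8 N, rising to 3.5 N. I set the case on the rest, slid it forward until it met the lip (about 9 N against it) and let go.
- **Locking:** I pressed the button with closed fingers. It moved about 5.5 mm and then hit a hard stop, which I held up to 19 N before retreating clear.

Last checks: after the press the case had not moved in the images. The blade still crossed the board's top edge, and the button sat lower than before.

Some checks disagreed:
- **Fingertip height:** The closed fingertips stood about 20 mm farther back than the stated geometry, so the press started much lower than planned and I found the button by force.
- **Button force:** The button moved at a measured 2 to 2.7 N rather than the stated 4 to 5 N.
- **Lip contact:** The camera put the case front 2 to 3 mm short of the lip, while the force showed firm contact. I trusted the force.
- **Last images:** My 12 views were used up before the press, so the checks from then on were made on pixel values rather than by eye.

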